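# Fit the surveyor spindle

## Robot

A 7-joint arm with a two-finger parallel gripper is mounted at the origin on the work surface. World frame = base frame: x ahead of the robot, y to its left, z up, the work surface at z = 0. Lengths are in mm, angles in rad, forces in N, time in s.
With the tool pointing down it reaches from about 400 to 850 mm from the base axis. Payload 4.5 kg.
Tool frame: the origin (TCP) lies at the very end of the fingers, on their centre line; the grasp point (between the pads) lies 19 mm behind it (env.grip_point_offset is the distance from the TCP to the grasp point, in mm); z points along the fingers, y is the line along which they close (so a half turn about z gives the same grasp; the last joint's range is limited). The gripper opens to 88 mm and grips with 3 to 60 N. Pads are 18 mm wide; open, the fingers measure 123 mm over their backs; the gripper's body (75 mm by 187 mm) begins 45 mm behind the grasp point.
Start: joints at [-1.156, 0.689, -0.195, 1.565, 0.157, 0.902, -0.215], TCP at [232.272, 580.261, 238.743] pointing down, gripper open.
Joint ranges: [-3.01, 3.01], [-0.46, 2.08], [-1.47, 1.51], [0.13, 2.56], [-1, 4.14], [0.04, 2.09], [-2.66, 2.66]. Speed limits (rad/s): [2.57, 2.57, 3.14, 3.14, 3.14, 3.14, 3.14].

## Interface

Orientations are given as a rotation vector (axis times angle).
In Python, from cell import env, imaging, ticket gives the robot as it stands. The module is installed in compiled form; this text tells all that it offers.
- The arm moves only by the tool servo_tool, never from a script. Its argument "deltas" is one flat list of numbers, 5 for each row, row after row: the shift along the world's x, y, z normalised to -1 to 1, where 1 is 25 cm, then the turn about the world's z normalised to -1 to 1, where 1 is 90 degrees, then the closure, from -1 (fully open) to 1 (shut), so that 0 is half open. A call has 1 to 20 rows; each row shifts and turns the commanded pose from where the row before left it; what a row does not reach is not made up. A row lasts 1/8 s, in which the tool goes at most 62.5 mm and 10.7 degrees, less where a joint would pass 70% of its speed; a pose out of reach is approached as far as the arm can. A call with a number of a shift or a turn outside -1 to 1 is refused whole. A call with a gripper value outside its range is refused whole. The fingers move at their own pace and stop on an object; "newtons" is the grip in N (left out, the last holds). Time passes only in rows, so rows that do not move let the fingers close. It gives the time, the measured TCP pose, the force, the opening and the grip force at its end, in the units of the state.
- env.observe(): the state, without advancing time (a new reading comes with each control period).
- imaging.grab_frame(name): name is "side" or "top"; returns a dict with "pixels" (400x640x3 uint8, red, green, blue), "depth" (400x640 float32, mm along the optical axis (not along the pixel's ray), 0 where there is no reading), "fx", "fy", "cx", "cy" (pixels), "origin" and "attitude" of the camera in the world. Camera axes: x right, y down, z forward; pixel columns grow to the right and rows downward; lengths in mm; the calibration is good to about 2 mm. A picture is of the moment at which its call begins.
- ticket.job_done(): hands the job in; it is judged then, once.
The state is a dict: "time": time; "q": joint angles; "qvel": joint speeds; "tau": joint torques, N m; "tool_pos": TCP position; "eef_rot": TCP orientation; "wrist_force": force on the tool from outside, world axes, zero at the start; "moment": the same for the moment, N m; "gripper_width": finger opening in mm; "grip_force": force on a finger pad.
Only numpy, scipy, OpenCV 4.12 (cv2) and the standard library are available. Lean on these libraries where they do the work, as an engineer would, in place of code of your own. Each camera call takes 0.05 s, during which the arm holds its last target. There are 200 camera calls.

## Task

Take the blue-headed spindle out of the tool rack, thread it tip-down through the upper and then the lower brass bushing of the dental surveyor, easing it in without forcing, and lower it until its tip hovers about 8 mm above the gold crown of the cast without ever touching the cast. The bushing clamp is open, so nothing but the gripper keeps the spindle up: finish while still holding it there, still, and leave the other tools and things where they are.

Things in the scene. Friction and masses are not known exactly. Their poses are not given: they have to be found in the camera images.
- spindle: The spindle to fit: a straight steel rod hanging upright, tip down, in one of the rack's holes, about 110 g. Origin at its tip, z up along the rod. From the tip up: thin rod 3.6 mm in diameter to 18 mm, cone widening to the 8 mm shank at 28 mm, shank, stop collar 18 mm in diameter at 100 to 104 mm (it hangs by this), 8 mm neck, head from 122 to 146 mm.
- spindle_head (a point): Middle of the spindle's blue knurled round head, the place to grip: 16 mm in diameter, 24 mm high, 134 mm above the spindle's tip.
- rack: Fixed wooden tool rack, 70 x 200 mm (long along its y). Its metal top plate, 50 x 194 mm, top face 112 mm above the bench, has three 11 mm holes along its y at -60, 0 and +60 mm; in each a tool hangs by its collar, tip 12 mm above the bench. Tools come out straight up, clear of the plate after 100 mm. Origin: centre of the underside, on the bench.
- surveyor: Fixed dental surveyor: grey base 205 x 150 x 14 mm, steel column 208 mm high standing 108 mm from the spindle axis along its +x, arm at 146 mm height with a yoke holding two brass bushings one above the other on one vertical axis. A black clamp knob sticks out along its +y to 34 mm from the axis, just below the upper bushing's top. Origin: on the bench, straight below the axis; z up.
- upper_bushing (a point): Centre of the upper bushing's mouth, on its top face, 174 mm above the bench. Bore 10.4 mm, outside diameter 24 mm, 14 mm high.
- lower_bushing (a point): Centre of the lower bushing's mouth, on its top face, 132 mm above the bench; same bore and size, open space between the two.
- cast: Sand-coloured dental cast with an arch of teeth, clamped on the surveyor's tilting table below the bushings, about 60 mm wide. Origin: centre of the crown, at the height of the cast's underside (50 mm above the bench).
- crown_top (a point): Top of the gold-coloured crown (10 mm in diameter, the highest tooth), on the spindle axis, 82 mm above the bench.
- wax_knife: Tool with a red head, hanging in another hole of the rack; leave it. Same shank and collar as the spindle, head 16 mm in diameter with its top 160 mm above the bench. Origin at its tip.
- marker: Tool with a black head, hanging in another hole of the rack; leave it. Head 16 mm in diameter, top 150 mm above the bench. Origin at its tip.
- stone_model: Round green stone block with a metal framework, 74 mm in diameter, 38 mm high; leave it. Origin: centre of the underside.
- handpiece: Silver handpiece with a small brown cutting disc, lying, about 140 mm long, 24 mm thick; leave it. Origin under its middle.
- bottle: Clear water bottle with a blue label, 62 mm in diameter, 190 mm high; leave it. Origin: centre of the underside.
- bowl: Green mixing bowl, 116 mm in diameter, 65 mm high; leave it. Origin: centre of the underside.

How it is judged:
By the outcome, as a careful person would: the job done as asked, in the order asked, and still so for the second after the job is handed in, while the arm keeps its last pose, push and grip.
It also fails if it takes over 51 s, if anything falls off the work surface, if the arm or the gripper's body presses on something with over 40 N, if the wrist force passes 120 N, or if a joint passes its speed limit or range.

## Working session

There is one attempt and no reset: what is moved stays moved. The work goes in short steps, Python scripts to look and compute and a tool call to move; the robot and the scene stay as the last step left them, time stands still between calls to the robot, and variables do not carry over. Pictures are saved under pics/ and viewed, at most 10 in all, crops included, and the job is handed in when it is done.

Besides the shell and the picture viewer there is one more tool, called as name(argument=value, ...) on one line, values as JSON. servo_tool: Moves the arm, as the interface text tells. Its arguments: {"type":"object","properties":{"deltas":{"type":"array"},"newtons":{"type":"number"}},"required":["deltas"]}

```bash
mkdir -p pics; cat > h.py <<'E'
from cell import env, imaging, ticket
import numpy as np, cv2
from scipy.spatial.transform import Rotation as R
def grab(n):
    f=imaging.grab_frame(n)
    a=np.array(f["attitude"],float)
    f["R"]=a if a.shape==(3,3) else (R.from_rotvec(a).as_matrix() if a.size==3 else R.from_quat(a).as_matrix())
    f["o"]=np.array(f["origin"],float)
    return f
def cloud(f):
    d=f["depth"];v,u=np.mgrid[0:d.shape[0],0:d.shape[1]]
    p=np.stack([(u-f["cx"])/f["fx"]*d,(v-f["cy"])/f["fy"]*d,d],-1)
    return p@f["R"].T+f["o"]
def save(f,n): cv2.imwrite("pics/"+n,f["pixels"][...,::-1])
E
python3 - <<'E'
from h import *
for n in("side","top"):
    f=grab(n);save(f,n+"1.png");print(n,f["attitude"],f["o"],f["fx"],f["cx"],f["cy"])
    np.savez(n+"1.npz",pix=f["pixels"],P=cloud(f),d=f["depth"],R=f["R"],o=f["o"],k=[f["fx"],f["fy"],f["cx"],f["cy"]])
print(env.observe(),env.grip_point_offset)
E
```

```text
side [-2.09682368  0.50802957 -0.29686291] [  54.97200991 -894.55766279  831.76324463] 383.3876750623284 312.87503022951995 197.74972966608814
top [-2.13482645  2.07171473 -0.23207309] [ 225.98908663   41.9855612  1610.29155984] 464.4297261109344 330.06887554537207 201.11593014363913
{'time': 0.1, 'q': array([-1.1562076 ,  0.68989769, -0.19448979,  1.56618181,  0.15735401,
        0.90249551, -0.21511408]), 'qvel': array([ 5.73102792e-04, -3.35912088e-03, -2.45830833e-04, -2.65244973e-03,
       -9.89918150e-05, -1.71988843e-03, -1.20443658e-03]), 'tau': array([-3.32469957e-03, -5.28500819e+01, -1.27146788e+00, -1.53836364e+01,
       -5.25543373e-02,  1.99544476e-03,  5.42714452e-05]), 'tool_pos': array([232.15164162, 579.71032222, 238.00650253]), 'eef_rot': array([-5.94409363e-01, -3.08471586e+00,  2.48813005e-03]), 'wrist_force': array([-0.08240714,  0.21100276,  0.23928037]), 'moment': array([-0.02492848,  0.02803724, -0.0407823 ]), 'grip_force': 0.0, 'gripper_width': 88.14117778728134} 18.700000000000003
```

View pics/side1.png

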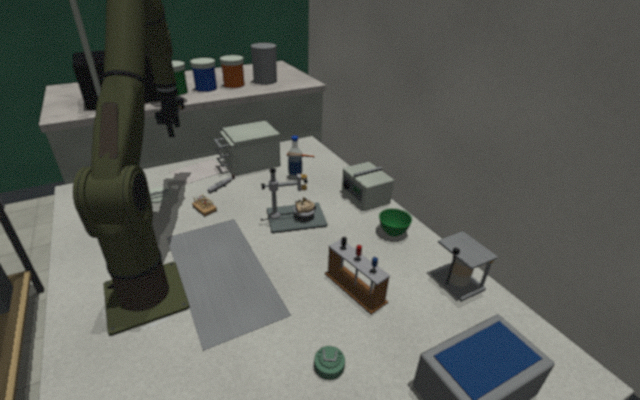

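View pics/top1.png

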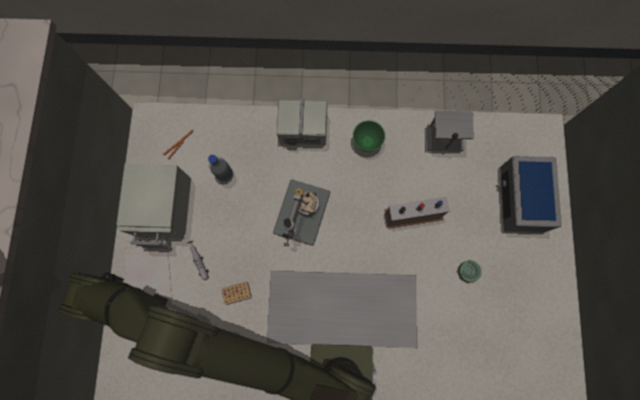

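The side view shows the rack heads: black (344,241), red (359,251) and blue (375,263), with the surveyor near (297,200). In the top view the blue head is at (438,204) and the surveyor yoke is near (299,193). I'll zoom in on these.

```bash
python3 - <<'E'
from h import *
def crop(n,u,v,w,h,s): return cv2.resize(np.load(n+"1.npz")["pix"][v:v+h,u:u+w,::-1],None,fx=s,fy=s,interpolation=cv2.INTER_CUBIC)
A=crop("top",270,175,66,75,6)[:300*2]
A=cv2.resize(crop("top",270,170,80,60,5),(400,300));B=crop("top",380,170,80,60,5)
C=crop("side",255,155,80,60,5);D=crop("side",325,228,80,60,5)
cv2.imwrite("pics/z1.png",np.clip(1.6*np.vstack([np.hstack([A,B]),np.hstack([C,D])]),0,255).astype(np.uint8))
for n in("side","top"):
    z=np.load(n+"1.npz");P=z["P"];p=z["pix"].astype(int)
    x,y,zz=P[...,0],P[...,1],P[...,2]
    m=(p[...,2]>p[...,0]*1.6)&(p[...,2]>p[...,1]*1.25)&(zz>110)&(zz<185)&(z["d"]>0)
    for v,u in np.argwhere(m):print(n,u,v,P[v,u].round(0),p[v,u]) if x[v,u]>300 and u>330 else 0
    pl=(abs(zz-112)<5)&(x>350)&(x<900)&(y<50)&(y>-500)
    print(n,"plate",pl.sum(),np.argwhere(pl).min(0),np.argwhere(pl).max(0)) if pl.any() else 0
    if pl.any():
        q=P[pl];print(cv2.minAreaRect(q[:,:2].astype(np.float32)),q.mean(0))
E
```

```text
side 343 240 [ 531. -191.  148.] [12 11 20]
side 344 243 [ 537. -189.  134.] [ 1  6 12]
side 374 258 [ 560. -300.  156.] [ 51  71 101]
side 375 258 [ 559. -305.  160.] [46 66 99]
side 373 259 [ 554. -303.  157.] [46 60 86]
side 374 259 [ 556. -304.  157.] [26 51 88]
side 375 259 [ 557. -307.  159.] [32 56 94]
side 376 259 [ 561. -307.  157.] [44 61 94]
side 373 260 [ 555. -303.  153.] [31 46 66]
side 374 260 [ 554. -307.  157.] [24 49 74]
side 375 260 [ 558. -307.  155.] [19 45 74]
side 376 260 [ 560. -308.  156.] [34 53 75]
side 373 261 [ 553. -305.  152.] [31 37 54]
side 374 261 [ 554. -307.  154.] [20 28 52]
side 375 261 [ 557. -309.  154.] [20 32 56]
side 376 261 [ 559. -309.  153.] [37 45 64]
side 373 262 [ 553. -306.  150.] [20 30 43]
side 374 262 [ 554. -309.  152.] [ 8 24 40]
side 375 262 [ 558. -307.  149.] [ 8 22 38]
side 373 263 [ 554. -305.  144.] [16 25 40]
side 374 263 [ 555. -308.  147.] [23 29 45]
side 375 263 [ 557. -310.  148.] [18 29 39]
side 374 264 [ 555. -308.  143.] [ 7 13 30]
side 375 264 [ 557. -310.  144.] [30 38 53]
side 374 265 [ 554. -309.  141.] [15 28 4
[... 28231 characters left out ...]
5 67]
top 544 219 [ 522. -647.  127.] [39 48 70]
top 545 219 [ 522. -651.  125.] [35 45 67]
top 546 219 [ 524. -658.  117.] [35 46 68]
top 547 219 [ 522. -658.  123.] [36 48 71]
top 548 219 [ 522. -661.  125.] [37 48 72]
top 549 219 [ 524. -668.  115.] [37 48 73]
top 550 219 [ 523. -668.  123.] [32 46 72]
top 551 219 [ 522. -670.  126.] [32 46 71]
top 552 219 [ 524. -676.  120.] [31 45 70]
top 553 219 [ 523. -678.  123.] [31 44 71]
top 554 219 [ 521. -676.  134.] [29 44 70]
top 555 219 [ 522. -682.  128.] [45 55 76]
top plate 688 [139 390] [220 453]
((611.9544677734375, -302.1835632324219), (153.04342651367188, 353.501220703125), 48.66484451293945) [ 547.75715403 -244.29931195  112.05400034]
```

View pics/z1.png

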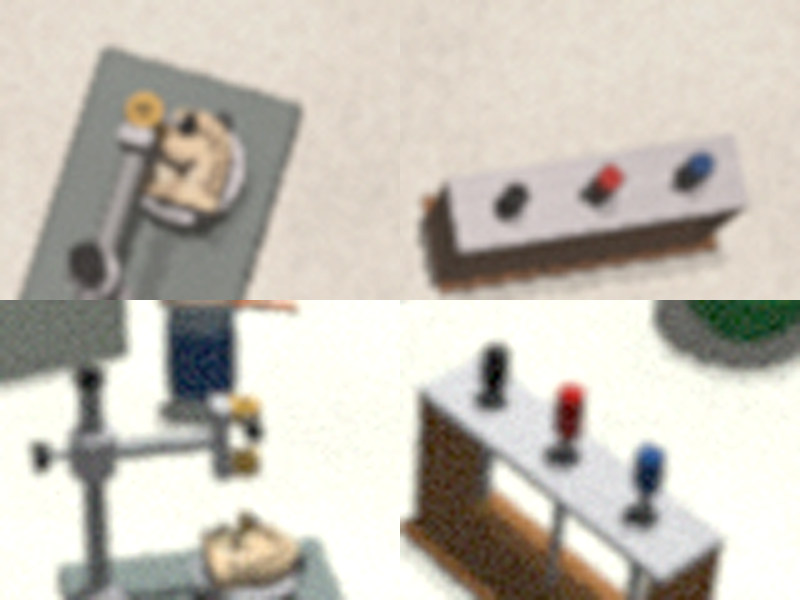

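The zoom shows the brass upper bushing at top-image pixel ~(298.8,191.6) and side-image pixel ~(304,176). The lower bushing is at side pixel ~(303.6,187). The tools stand in a line on the rack plate, with the blue one at the −y end.

```bash
cat >> h.py <<'E'
def ray(f,u,v,z):
    d=f["R"]@np.array([(u-f["cx"])/f["fx"],(v-f["cy"])/f["fy"],1]);return f["o"]+d*(z-f["o"][2])/d[2]
def proj(f,p):
    c=(np.array(p,float)-f["o"])@f["R"];return np.array([f["cx"]+f["fx"]*c[0]/c[2],f["cy"]+f["fy"]*c[1]/c[2]])
def blob(f,kind,box):
    p=f["pixels"].astype(float);u0,v0,u1,v1=box;q=p[v0:v1,u0:u1]
    if kind=="gold": w=np.clip(q[...,0]-q[...,2]-45,0,40)
    if kind=="blue": w=np.clip(q[...,2]-q[...,0]-15,0,30)
    if kind=="red": w=np.clip(q[...,0]-q[...,2]-30,0,40)
    v,u=np.mgrid[v0:v1,u0:u1];return np.array([(u*w).sum()/w.sum(),(v*w).sum()/w.sum(),(w>0).sum()])
E
python3 - <<'E'
from h import *
F={n:grab(n) for n in("side","top")}
t,s=F["top"],F["side"]
b=blob(t,"gold",(292,185,306,198));print("top bush",b,ray(t,b[0],b[1],174).round(1))
for box in((300,172,310,180),(300,183,309,192)):
    b=blob(s,"gold",box);print("side gold",b,[ray(s,b[0],b[1],z).round(1) for z in((174,168) if box[1]==172 else(132,125))])
b=blob(t,"blue",(430,195,448,212));print("top blue",b,ray(t,b[0],b[1],150).round(1))
b=blob(t,"red",(412,198,428,212));print("top red",b,ray(t,b[0],b[1],152).round(1))
b=blob(s,"blue",(366,250,382,270));print("side blue",b,ray(s,b[0],b[1],147).round(1))
b=blob(s,"red",(352,240,366,258));print("side red",b,ray(s,b[0],b[1],149).round(1))
for n,f in F.items():
    P=cloud(f);m=(abs(P[...,2]-112)<7)&(f["depth"]>0)&(P[...,0]>490)&(P[...,0]<620)&(P[...,1]<-130)&(P[...,1]>-370)
    m=cv2.morphologyEx(m.astype(np.uint8),cv2.MORPH_OPEN,np.ones((3,3)))>0
    v,u=np.nonzero(m);X=np.array([ray(f,a,c,112)[:2] for a,c in zip(u,v)],np.float32);print(n,len(X),cv2.minAreaRect(X))
# surveyor column top & knobs
b=np.array([270+88/5-.5,170+262/5-.5]);print("column top",ray(t,*b,208).round(1))
E
```

```text
top bush [298.69896907 191.56494845  32.        ] [577.6 150.2 174. ]
side gold [303.4729064  175.77339901  15.        ] [array([574.6, 145.3, 174. ]), array([579.3, 154.8, 168. ])]
side gold [303.33333333 186.66666667   2.        ] [array([572.6, 142.2, 132. ]), array([577.7, 152.6, 125. ])]
top blue [439.76960784 202.40196078  15.        ] [ 561.2 -303.9  150. ]
top red [421.57285429 205.15568862  21.        ] [ 549.9 -244.7  152. ]
side blue [374.49031008 259.94767442  34.        ] [ 562.9 -298.8  147. ]
side red [358.71491228 247.47222222  36.        ] [ 552.2 -239.3  149. ]
side 833 ((545.9050903320312, -245.4401397705078), (54.42608642578125, 197.93775939941406), 10.745369911193848)
top 706 ((547.3020629882812, -244.88095092773438), (50.793495178222656, 194.98350524902344), 10.790460586547852)
column top [472.5 178.9 208. ]
```

servo_tool(deltas=[0.06, -0.12, 0.08, -0.03, -0.3, 0.06, -0.16, 0.08, -0.03, -0.3, 0.065, -0.18, 0.08, -0.03, -0.3, 0.065, -0.18, 0.08, -0.03, -0.3, 0.065, -0.18, 0, -0.03, -0.3, 0.065, -0.18, 0, -0.03, -0.3, 0.065, -0.18, 0, -0.03, -0.3, 0.065, -0.18, 0, -0.03, -0.3, 0.065, -0.18, 0, -0.03, -0.3, 0.065, -0.18, 0, -0.03, -0.3, 0.065, -0.18, 0, -0.03, -0.3, 0.065, -0.18, 0, -0.03, -0.3, 0.065, -0.18, 0, -0.03, -0.3, 0.065, -0.18, 0, -0.03, -0.3, 0.065, -0.18, 0, -0.03, -0.3, 0.065, -0.18, 0, -0.03, -0.3, 0.065, -0.18, 0, -0.03, -0.3, 0.065, -0.18, 0, -0.03, -0.3, 0.065, -0.18, 0, -0.03, -0.3, 0.065, -0.18, 0, -0.03, -0.3], newtons=30)

```text
time: 2.7
tool_pos: [555.1, -301.0, 318.5]
eef_rot: [-1.932, -2.477, -0.001]
wrist_force: [0.8, 0.1, -0.6]
gripper_width: 57.0
grip_force: 0.0
```

servo_tool(deltas=[0.01, -0.005, -0.1, -0.03, -0.3, 0, 0, -0.1, 0, -0.3, 0, 0, -0.1, 0, -0.3, 0, 0, -0.05, 0, -0.3, 0, 0, 0, 0, -0.3])

```text
time: 3.32
tool_pos: [556.9, -300.7, 230.6]
eef_rot: [-1.987, -2.431, 0.0]
wrist_force: [0.1, 0.9, 0.6]
gripper_width: 57.3
grip_force: 0.0
```

```bash
python3 - <<'E'
from h import *
f=grab("side");o=env.observe();print(o["tool_pos"].round(1),(R.from_rotvec(o["eef_rot"]).as_matrix()).round(3))
b=blob(f,"blue",(366,250,382,270));print(b,ray(f,b[0],b[1],147))
g=proj(f,o["tool_pos"]);print("tcp px",g)
cv2.imwrite("pics/s2.png",cv2.resize(np.clip(f["pixels"][180:300,310:430,::-1]*1.5,0,255).astype(np.uint8),None,fx=5,fy=5,interpolation=2))
E
```

```text
[ 557.5 -301.1  231.5] [[-0.199  0.98   0.   ]
 [ 0.98   0.199 -0.   ]
 [-0.     0.    -1.   ]]
[374.12913907 261.91390728  28.        ] [ 557.60596322 -304.67698824  147.        ]
tcp px [376.63866071 235.85967868]
```

View pics/s2.png

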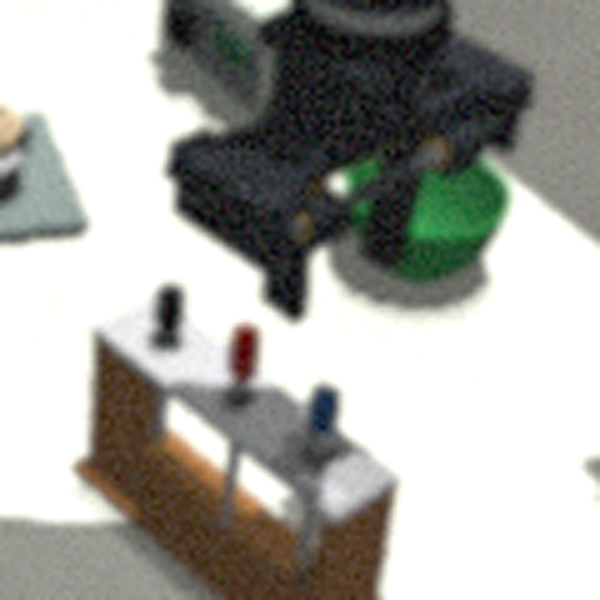

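The picture shows the open fingers over the rack, midway at about (377,235). The blue head is below at (374,262), roughly 3 mm further in −y, so I'll shift and descend.

servo_tool(deltas=[0.004, -0.012, -0.08, 0, -0.3, 0, 0, -0.1, 0, -0.3, 0, 0, -0.1, 0, -0.3, 0, 0, -0.09, 0, -0.3, 0, 0, -0.04, 0, -0.3, 0, 0, 0, 0, -0.3, 0, 0, 0, 0, 0.5, 0, 0, 0, 0, 1, 0, 0, 0, 0, 1, 0, 0, 0, 0, 1, 0, 0, 0, 0, 1], newtons=30)

```text
time: 4.75
tool_pos: [558.6, -304.0, 128.9]
eef_rot: [1.987, 2.432, 0.001]
wrist_force: [0.4, 1.0, 1.2]
gripper_width: 14.8
grip_force: 29.6
```

```bash
python3 - <<'E'
from h import *
o=env.observe();print(o["time"],o["tool_pos"].round(2),o["wrist_force"].round(2),o["moment"].round(3),o["gripper_width"],o["grip_force"])
E
```

```text
4.75 [ 558.6  -304.    128.94] [0.36 0.97 1.19] [-0.061 -0.027 -0.021] 14.764451836260863 29.647613670676947
```

servo_tool(deltas=[0, 0, 0.02, 0, 1, 0, 0, 0.04, 0, 1, 0, 0, 0.08, 0, 1, 0, 0, 0.1, 0, 1, 0, 0, 0.1, 0, 1, 0, 0, 0.1, 0, 1, 0, 0, 0.1, 0, 1, 0, 0, 0.1, 0, 1, 0, 0, 0.08, 0, 1, 0, 0, 0.04, 0, 1, 0, 0, 0, 0, 1, 0, 0, 0, 0, 1])

```text
time: 6.25
tool_pos: [557.7, -303.6, 317.8]
eef_rot: [-1.987, -2.431, 0.001]
wrist_force: [0.1, -0.2, -2.0]
gripper_width: 14.9
grip_force: 29.7
```

```bash
python3 - <<'E'
from h import *
o=env.observe();print(o["time"],o["tool_pos"].round(2),o["wrist_force"].round(2),o["moment"].round(3),o["gripper_width"],o["grip_force"])
f=grab("side")
g=o["tool_pos"]+[0,0,18.7];
for dz in(0,-32,-134):print(dz,proj(f,g+[0,0,dz]).round(1))
u,v=proj(f,g+[0,0,-60]).astype(int)
cv2.imwrite("pics/s3.png",cv2.resize(np.clip(f["pixels"][v-45:v+55,u-50:u+50,::-1]*1.5,0,255).astype(np.uint8),None,fx=6,fy=6,interpolation=2));print(u-50,v-45)
E
```

```text
6.25 [ 557.75 -303.64  317.82] [ 0.1  -0.24 -1.95] [-0.08   0.058  0.003] 14.863309771598903 29.674707963131368
0 [382.  201.5]
-32 [380.5 212.6]
-134 [376.1 245.3]
329 176
```

View pics/s3.png

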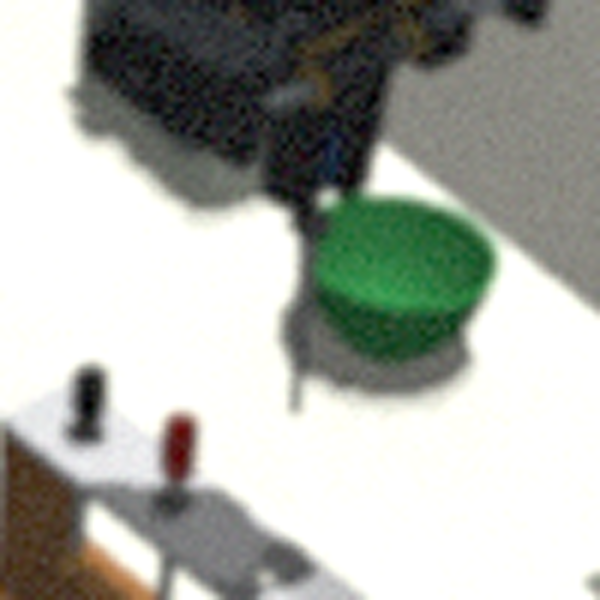

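The picture shows the spindle held, with its tip at about pixel (378,244) and collar at about (381,213). The predicted tip was (376,245), so I'll measure the tilt at subpixel level.

```bash
cat >> h.py <<'E'
def rod(f,g,zs,w=7):
    """darkness centroid around predicted axis, at heights zs above tip; g=predicted tip"""
    im=f["pixels"].astype(float).mean(2);out=[]
    for z in zs:
        u,v=proj(f,np.array(g)+[0,0,z]);us=np.arange(int(round(u))-w,int(round(u))+w+1)
        r=[np.interp(v,np.arange(400),im[:,k]) for k in us];r=np.array(r);bg=np.median(np.r_[r[:3],r[-3:]])
        d=np.clip(bg-r-12,0,None);out.append((z,round((us*d).sum()/max(d.sum(),1)-u,2),round(d.sum())))
    return out
E
python3 - <<'E'
from h import *
o=env.observe();tip=o["tool_pos"]+[0,0,18.7-134]
fs=[grab("side") for _ in range(6)]
f=dict(fs[0]);f["pixels"]=np.mean([x["pixels"] for x in fs],0)
for z,e,d in rod(f,tip,range(-6,108,6)): print(z,e,d)
print("mm/px",1/np.linalg.norm(proj(f,tip+[1,0,0])-proj(f,tip)),proj(f,tip+[10,0,0])-proj(f,tip),proj(f,tip+[0,10,0])-proj(f,tip),proj(f,tip+[0,0,10])-proj(f,tip))
u,v=map(int,proj(f,tip));np.set_printoptions(linewidth=200)
print(u-6);print(f["pixels"].mean(2)[v-14:v+6,u-6:u+10].round().astype(int))
E
```

```text
-6 -375.89 0
0 1.87 2
6 1.5 88
12 1.57 97
18 3.7 133
24 4.2 226
30 3.63 288
36 3.43 368
42 2.94 428
48 2.99 425
54 3.29 394
60 4.05 434
66 3.82 441
72 3.48 385
78 3.37 354
84 3.71 412
90 3.56 409
96 2.75 501
102 2.36 514
mm/px 2.9358904991001573 [ 3.19923038 -1.13234204] [-2.28261584 -2.24389508] [ 0.40905919 -3.04802416]
370
[[172 172 173 176 163 131  89  60  56  57  59  66  67  62  54  42]
 [173 172 173 174 162 130  93  64  55  54  61  67  70  69  63  53]
 [173 172 171 172 166 145 109  72  56  56  60  66  68  69  66  63]
 [174 173 171 174 170 156 125  86  58  55  62  69  67  68  70  68]
 [174 172 172 170 171 164 141 103  68  56  60  67  70  71  67  69]
 [173 172 171 171 171 170 154 117  75  56  63  66  68  66  68  70]
 [173 173 172 172 172 172 161 125  81  64  70  70  71  71  67  69]
 [173 173 175 175 176 175 163 134  93  87  92  96  91  82  72  67]
 [175 173 174 175 174 174 165 134 102 108 125 128 124 107  86  73]
 [174 174 172 172 173 171 164 135 108 126 146 152 147 133 111  96]
 [172 171 172 172 172 173 164 130 109 138 161 166 158 151 138 130]
 [174 173 171 172 171 172 164 129 108 140 166 173 169 164 158 152]
 [175 173 173 173 171 172 162 128 109 139 167 172 172 170 167 164]
 [176 175 174 172 172 172 165 138 126 148 167 171 172 171 171 171]
 [175 176 174 173 174 174 170 158 153 162 170 171 172 172 171 172]
 [175 176 174 173 174 176 176 172 171 171 173 173 173 173 171 171]
 [176 176 175 175 174 175 175 176 175 176 175 175 174 172 172 169]
 [174 174 175 174 175 176 176 176 176 175 176 174 174 172 172 171]
 [175 174 174 174 175 176 175 177 175 175 174 172 173 176 175 173]
 [175 176 174 174 175 175 176 176 176 175 173 173 173 175 173 173]]
```

servo_tool(deltas=[0, 0.1, 0, 0, 1, 0, 0.15, 0, 0, 1, 0, 0.2, 0, 0, 1, 0, 0.2, 0, 0, 1, 0, 0.15, 0, 0, 1, 0, 0.1, 0, 0, 1, 0, 0, 0, 0, 1, 0, 0, 0, 0, 1])

```text
time: 7.6
tool_pos: [558.2, -80.8, 318.8]
eef_rot: [1.989, 2.43, -0.001]
wrist_force: [-0.0, -0.4, -1.5]
gripper_width: 14.6
grip_force: 29.7
```

```bash
cat > m.py <<'E'
from h import *
o=env.observe();tip=o["tool_pos"]+[0,0,18.7-134]
print(o["time"],o["tool_pos"].round(2),o["wrist_force"].round(2),o["moment"].round(3))
fs=[grab("side") for _ in range(6)]
f=dict(fs[0]);f["pixels"]=np.mean([x["pixels"] for x in fs],0)
print(rod(f,tip,range(0,112,6)))
print(proj(f,tip),proj(f,tip+[10,0,0])-proj(f,tip),proj(f,tip+[0,10,0])-proj(f,tip),proj(f,tip+[0,0,10])-proj(f,tip))
u,v=map(int,proj(f,tip));np.set_printoptions(linewidth=200)
print(u-7,v-6);print(f["pixels"].mean(2)[v-6:v+6,u-7:u+10].round().astype(int))
cv2.imwrite("pics/s4.png",cv2.resize(np.clip(f["pixels"][v-65:v+35,u-50:u+50,::-1]*1.5,0,255).astype(np.uint8),None,fx=6,fy=6,interpolation=2));print(u-50,v-65)
E
python3 m.py
```

```text
7.6 [558.22 -80.79 318.85] [-0.04 -0.38 -1.53] [-0.141  0.04  -0.061]
[(0, np.float64(1.51), 18), (6, np.float64(1.47), 74), (12, np.float64(1.41), 80), (18, np.float64(1.31), 81), (24, np.float64(1.67), 135), (30, np.float64(1.76), 185), (36, np.float64(2.24), 231), (42, np.float64(1.67), 226), (48, np.float64(0.86), 197), (54, np.float64(0.82), 198), (60, np.float64(0.71), 193), (66, np.float64(0.61), 199), (72, np.float64(0.47), 206), (78, np.float64(0.58), 202), (84, np.float64(0.3), 194), (90, np.float64(0.15), 218), (96, np.float64(0.06), 395), (102, np.float64(-0.15), 555), (108, np.float64(-1.49), 534)]
[332.42999139 201.89453568] [ 2.89146066 -0.81908015] [-1.67444237 -1.6428221 ] [ 0.14192073 -2.81359236]
325 195
[[169 169 172 169 171 171 172 160 126  97 122 154 169 170 165 148 120]
 [170 169 171 170 171 171 171 161 134 110 133 161 170 173 168 153 124]
 [171 171 169 170 173 171 171 165 140 116 140 164 170 172 170 160 139]
 [171 171 174 171 171 171 172 166 141 120 139 166 171 172 172 167 154]
 [172 173 173 173 172 172 172 166 141 119 142 166 172 173 173 171 163]
 [173 173 173 174 172 171 173 165 141 120 142 167 174 172 172 172 168]
 [173 173 172 175 172 173 170 165 146 132 148 167 174 174 173 173 172]
 [174 175 173 171 173 171 170 168 159 154 160 170 173 174 174 174 176]
 [175 173 172 172 173 172 171 171 169 168 167 172 171 175 176 175 173]
 [174 175 173 175 174 174 172 172 171 171 173 174 175 176 176 174 174]
 [174 174 174 173 173 173 175 175 174 174 174 174 176 176 178 174 173]
 [174 174 172 172 173 174 176 175 174 174 176 176 177 175 174 174 175]]
282 136
```

View pics/s4.png

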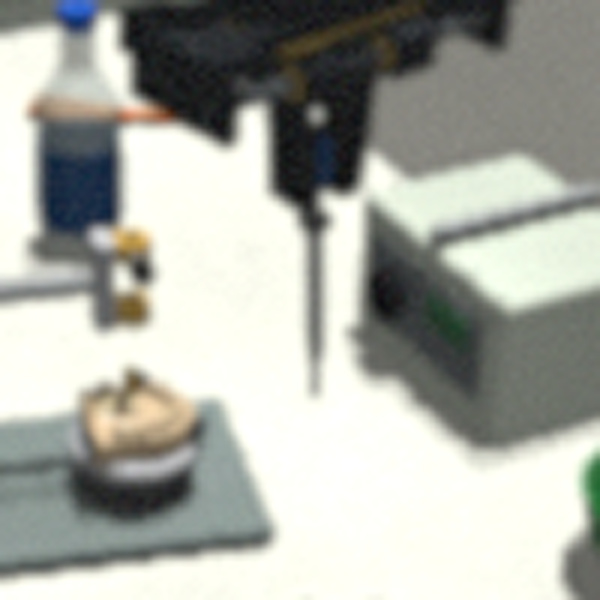

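The picture shows the spindle against plain bench, tip at about (334,201) and collar at about (334.5,172). It looks tilted. I'll check the camera's verticals on the surveyor column and the hanging tools before deciding to regrip.

```bash
python3 - <<'E'
from h import *
fs=[grab("side") for _ in range(6)]
f=dict(fs[0]);f["pixels"]=np.mean([x["pixels"] for x in fs],0)
print("column",[(z,e) for z,e,d in rod(f,[473,179,0],range(30,205,12),9)])
c=np.array([547,-245.]);l=np.array([-.187,.982])
for n,k in(("red",0),("black",60)):
    print(n,[(z,e,d) for z,e,d in rod(f,[*(c+l*k),12],[20,26,32,38,44,50,56,62,68,74,100,106,112,118,124,130,134],5)])
b=blob(f,"gold",(300,172,310,180));print(b);print(proj(f,[577.5,150,174]),proj(f,[577.5,150,132]))
E
```

```text
column [(30, np.float64(-1.28)), (42, np.float64(0.01)), (54, np.float64(1.16)), (66, np.float64(-0.03)), (78, np.float64(0.05)), (90, np.float64(-0.02)), (102, np.float64(0.02)), (114, np.float64(0.01)), (126, np.float64(-0.08)), (138, np.float64(-1.03)), (150, np.float64(0.15)), (162, np.float64(-0.47)), (174, np.float64(0.1)), (186, np.float64(0.03)), (198, np.float64(0.01))]
red [(20, np.float64(-3.99), 20), (26, np.float64(-3.99), 40), (32, np.float64(-2.92), 130), (38, np.float64(-2.03), 234), (44, np.float64(-1.94), 194), (50, np.float64(-1.02), 102), (56, np.float64(0.92), 78), (62, np.float64(1.1), 226), (68, np.float64(0.13), 134), (74, np.float64(-1.59), 44), (100, np.float64(-0.21), 340), (106, np.float64(-0.41), 337), (112, np.float64(0.07), 260), (118, np.float64(0.39), 383), (124, np.float64(0.18), 473), (130, np.float64(0.11), 488), (134, np.float64(0.07), 493)]
black [(20, np.float64(-4.0), 29), (26, np.float64(-3.52), 71), (32, np.float64(-3.19), 178), (38, np.float64(-2.46), 262), (44, np.float64(-2.59), 248), (50, np.float64(-2.96), 146), (56, np.float64(-3.02), 131), (62, np.float64(-3.02), 135), (68, np.float64(-3.59), 167), (74, np.float64(-4.28), 136), (100, np.float64(0.01), 344), (106, np.float64(-0.13), 387), (112, np.float64(0.21), 414), (118, np.float64(0.22), 482), (124, np.float64(0.13), 518), (130, np.float64(0.19), 478), (134, np.float64(0.17), 472)]
[303.46088657 175.79856584  17.        ]
[303.61907229 175.00269318] [303.60203753 185.33390553]
```

```bash
python3 - <<'E'
from h import *
o=env.observe();tip=o["tool_pos"]+[0,0,18.7-134];print(o["q"].round(2))
fs=[grab("side") for _ in range(8)]
D=np.median([x["depth"] for x in fs],0);f=dict(fs[0]);f["depth"]=D;P=cloud(f)
A=[]
for z in range(30,99,3):
    u,v=proj(f,tip+[0,0,z]);v=int(round(v));u=int(round(u+1.5-.015*z))
    q=[P[v,k] for k in(u-1,u,u+1)];q=min(q,key=lambda p:p[1]);
    if abs(q[1]-tip[1])<30:A.append([z,*(q-tip)]);
A=np.array(A);print(A.round(1))
for i in(1,2):print(np.polyfit(A[:,0],A[:,i],1))
E
```

```text
[-0.04  0.52  0.16  1.66 -0.1   0.97  0.36]
[[ 3.000e+01  4.800e+00 -2.000e-01  2.920e+01]
 [ 3.300e+01  4.500e+00 -4.000e-01  3.280e+01]
 [ 3.600e+01  4.800e+00  3.000e-01  3.580e+01]
 [ 3.900e+01  4.800e+00  3.000e-01  3.580e+01]
 [ 4.200e+01  5.100e+00  1.100e+00  3.880e+01]
 [ 4.500e+01  3.800e+00 -7.000e-01  4.360e+01]
 [ 4.800e+01  3.000e+00 -1.600e+00  4.770e+01]
 [ 5.100e+01  4.400e+00  8.000e-01  4.940e+01]
 [ 5.400e+01  2.900e+00 -1.300e+00  5.440e+01]
 [ 5.700e+01  3.000e+00 -8.000e-01  5.750e+01]
 [ 6.000e+01  2.500e+00 -1.400e+00  6.130e+01]
 [ 6.300e+01  3.400e+00  4.000e-01  6.350e+01]
 [ 6.600e+01  3.400e+00  4.000e-01  6.350e+01]
 [ 6.900e+01  3.000e+00  0.000e+00  6.710e+01]
 [ 7.200e+01  3.000e+00  3.000e-01  7.030e+01]
 [ 7.500e+01  2.700e+00  1.000e-01  7.390e+01]
 [ 7.800e+01  1.800e+00 -1.100e+00  7.810e+01]
 [ 8.100e+01  1.900e+00 -7.000e-01  8.110e+01]
 [ 8.400e+01 -1.500e+00 -4.000e-01  8.510e+01]
 [ 8.700e+01  1.100e+00 -1.400e+00  8.830e+01]
 [ 9.000e+01  1.400e+00 -6.000e-01  9.100e+01]
 [ 9.300e+01  1.200e+00 -6.000e-01  9.430e+01]
 [ 9.600e+01  1.200e+00 -5.800e+00  1.002e+02]]
[-0.06656353  7.06430294]
[-0.02907676  1.25315988]
```

The spindle is tilted about 3° with its tip towards +x, so the grip pushed the head off its hole by about 1.5 mm in −x. I'll return it to the rack and regrip it centred.

servo_tool(deltas=[-0.01, -0.1, 0, 0, 1, -0.01, -0.15, 0, 0, 1, -0.004, -0.2, 0, 0, 1, 0, -0.2, 0, 0, 1, 0, -0.15, 0, 0, 1, 0, -0.1, -0.06, 0, 1, 0, 0, -0.1, 0, 1, 0, 0, -0.1, 0, 1, 0, 0, -0.06, 0, 1, 0, 0, 0, 0, 1, 0, 0, 0, 0, 1])

```text
time: 9.98
tool_pos: [552.9, -304.3, 239.7]
eef_rot: [1.987, 2.431, 0.001]
wrist_force: [0.3, 0.2, -0.8]
gripper_width: 14.8
grip_force: 29.7
```

```bash
sed -i 's/s4.png/s5.png/' m.py; python3 m.py | sed -n 1,3p
```

```text
9.975 [ 552.88 -304.32  239.7 ] [ 0.26  0.23 -0.78] [-0.12  -0.012 -0.02 ]
[(0, np.float64(2.65), 17), (6, np.float64(1.61), 70), (12, np.float64(-2.1), 268), (18, np.float64(-3.51), 289), (24, np.float64(-4.05), 181), (30, np.float64(-3.11), 197), (36, np.float64(-0.83), 233), (42, np.float64(0.64), 260), (48, np.float64(0.6), 256), (54, np.float64(0.56), 241), (60, np.float64(0.51), 242), (66, np.float64(0.35), 241), (72, np.float64(0.23), 258), (78, np.float64(0.14), 257), (84, np.float64(0.01), 254), (90, np.float64(-0.08), 277), (96, np.float64(-0.02), 483), (102, np.float64(0.48), 588), (108, np.float64(-0.83), 228)]
[371.73028622 268.76320586] [ 3.09182614 -1.1793346 ] [-2.16224289 -2.32592346] [ 0.36945246 -2.80318074]
```

View pics/s5.png

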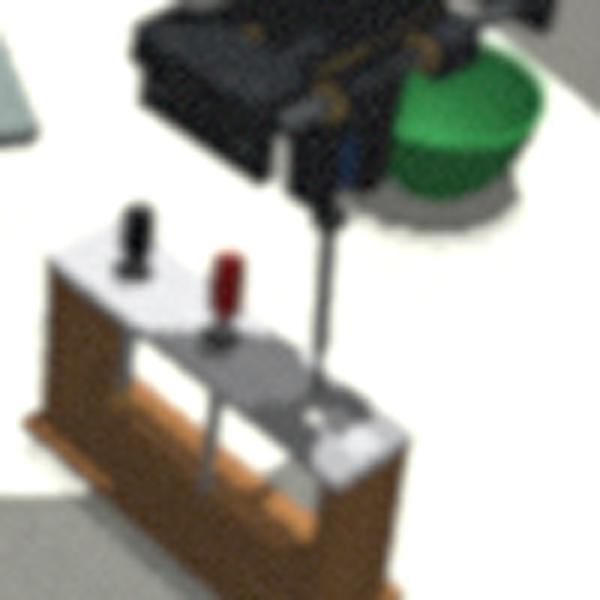

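The picture shows the spindle tilted, its tip near (373,268). The empty hole shows as a bright spot at about (373,272).

```bash
python3 - <<'E'
from h import *
f=grab("side");p=f["pixels"].astype(int).mean(2).round().astype(int)
np.set_printoptions(linewidth=200);print(p[262:279,364:384])
for x in([558.5,-304,112],[560,-304,112],[556,-304,112]):print(proj(f,x).round(2))
print(ray(f,373.3,268.5,123),ray(f,373.1,272.2,112))
E
```

```text
[[ 85  87  87  82  87  86 103 125 120  95 106 155 183 181 178 183 181 184 180 184]
 [ 91  86  91  85  88  86  94 107 106  94 115 157 176 183 182 182 183 181 178 183]
 [ 89  89  89  85  93  86  82  94  85  79 107 149 170 180 182 184 182 183 183 183]
 [ 85  87  92  87  88  83  85  82  75  65  83 123 148 165 175 181 183 186 185 183]
 [ 82  85  87  87  82  89  87  85  74  60  67  96 124 143 154 167 176 184 185 182]
 [ 86  88  85  90  87  85  93  81  67  52  53  71  87 100 116 133 161 175 181 181]
 [ 83  82  91  87  84  88  81  79  66  56  60  61  66  68  75  95 121 146 169 177]
 [ 74  74  78  81  83  79  72  70  63  59  58  61  63  65  63  68  88 108 139 165]
 [ 67  69  65  69  73  66  66  67  76  77  74  67  65  67  63  65  64  78 112 150]
 [ 62  62  65  65  67  63  64  78 104 106  98  83  79  74  70  63  62  64  93 125]
 [ 61  59  62  62  60  59  61  85 118 132 120  93  87  85  78  77  73  79  90 113]
 [ 73  62  62  61  61  62  68  79 104 119 109  89  83  83  89  95 100 108 113 125]
 [102  78  68  59  61  62  62  66  80  83  89  99  92  89 104 127 137 141 137 136]
 [139 111  82  69  61  60  66  64  61  77  93 107 115 114 128 144 155 156 150 141]
 [169 148 118  85  70  65  63  61  59  88 107 126 133 137 147 157 155 158 157 148]
 [184 170 151 126  94  75  65  61  75 101 119 129 137 137 148 152 158 154 155 145]
 [182 182 175 157 125  90  66  60  80 108 127 132 135 135 142 147 148 145 144 128]]
[372.94 271.46]
[373.4  271.28]
[372.17 271.75]
[ 558.1954711  -304.21518511  123.        ] [ 557.24041295 -306.53516287  112.        ]
```

servo_tool(deltas=[0, 0, -0.04, 0, 1, 0.001, 0, -0.04, 0, 1, 0.002, 0, -0.04, 0, 1, 0.002, 0, -0.04, 0, 1, 0.002, 0, -0.04, 0, 1, 0, 0, 0, 0, 1])

```text
time: 11.08
tool_pos: [553.8, -303.7, 187.7]
eef_rot: [-1.987, -2.432, 0.0]
wrist_force: [0.2, -0.1, -2.4]
gripper_width: 15.2
grip_force: 29.7
```

servo_tool(deltas=[0.003, 0, -0.04, 0, 1, 0.003, 0, -0.04, 0, 1, 0.003, 0, -0.04, 0, 1, 0.003, 0, -0.04, 0, 1, 0.002, 0, -0.04, 0, 1, 0, 0, -0.028, 0, 1, 0, 0, 0, 0, 1])

```text
time: 11.95
tool_pos: [557.6, -303.8, 131.2]
eef_rot: [-1.988, -2.432, -0.0]
wrist_force: [1.2, 0.4, -1.6]
gripper_width: 15.1
grip_force: 29.7
```

servo_tool(deltas=[0, 0, 0, 0, 0.3, 0, 0, 0, 0, -0.3, 0, 0, 0, 0, -0.3, 0.01, 0, -0.008, 0, -0.3, 0, 0, 0, 0, -0.3, 0, 0, 0, 0, -0.3, 0, 0, 0, 0, -0.3])

```text
time: 12.82
tool_pos: [560.0, -304.0, 129.7]
eef_rot: [1.988, 2.432, 0.0]
wrist_force: [-0.3, 0.2, 0.2]
gripper_width: 57.1
grip_force: 0.0
```

```bash
cat > n.py <<'E'
from h import *
o=env.observe();print(o["tool_pos"].round(2),o["wrist_force"].round(2),o["gripper_width"])
fs=[grab("side") for _ in range(4)]
f=dict(fs[0]);f["pixels"]=np.mean([x["pixels"] for x in fs],0)
p=f["pixels"];b=blob(f,"blue",(366,250,382,268));print(b)
for x in(557,558.5,560,561.5):print(x,proj(f,[x,-304,146]).round(2),proj(f,[x,-304,114]).round(2))
m=p[...,2]-p[...,0];np.set_printoptions(linewidth=200);print(m[252:272,364:386].round().astype(int))
E
python3 n.py
```

```text
[ 559.98 -304.03  129.74] [-0.28  0.18  0.21] 57.06824549608813
[373.46701389 263.73958333  21.        ]
557 [373.75 262.11] [372.55 271.08]
558.5 [374.22 261.94] [373.01 270.91]
560 [374.69 261.76] [373.47 270.73]
561.5 [375.16 261.59] [373.93 270.55]
[[  2   4   6   3   2  -6 -14  -1  -4  -4  -4  -6  -4  -2  -1   1  -1   0   3   1  -3   2]
 [  4   5   4   5  -2  -1   2   4   4   1  -2  -2   0  -2  -3  -3  -2  -2   4   0   2   2]
 [  4   4   3   4   3   2   2   4   7   3   3   4   3  -1  -6  -7  -6  -2  -1   2   1   5]
 [  3   4   6   4   6   5   7   4   6   3   5   6   0  -4  -8  -7  -5  -3   0   0  -2  -2]
 [  6   4   5  -5  -6  -7   4   5   5   6   4   2  -3  -6  -9  -7  -4  -2  -2   6  -2   4]
 [  3   4  -3 -11 -20 -16   0   6   7   5   1   1  -2  -5  -6  -6  -4  -1  -1  -2   2   1]
 [  4   3   0 -12 -25 -23  -8   0   2   3   4  -2   2  -4  -6  -5  -4   3  -1   0   3   0]
 [ -4  -2   2  -7 -20 -22 -15   1   0   2  -2   0   2  -1  -3  -6  -4  -2   4   3  -1   1]
 [  4   4  -2  -6 -20 -17  -8  -4   4   2   8   9   6   0  -4  -6  -4  -2   0  -4   3   5]
 [ -2   1   0 -10 -16 -15  -
[... 273 characters left out ...]
0  15  24  27  33  16   0  -6  -9 -10 -10 -11  -8  -8  -7  -8]
 [  1   5   0   2   2   3  10  14  21  27  31  18   2  -4  -8 -10 -10  -9 -10 -10  -9  -9]
 [  0   0   1   0   1   0   4   8  14  17  21  16   3  -3  -7  -8 -10 -10 -10 -10  -9 -10]
 [  4   6   0   4  -1   1   1   4   7   9   9   6   3   0  -4  -4  -8  -8  -9  -9  -9 -10]
 [  0   3   4   1   0   0   1   2   2   4   3   0   4   0   0  -2  -4  -6  -7  -9 -10 -11]
 [  4  -1   0   0  -2   1  -1  -2   0   1   2   0   1   2   1   0  -2  -4  -7  -7  -9  -9]
 [ -1   0  -1   3   7   2   1   2  -2   3   1   0   0   4   1   1  -2   0  -2  -4  -8 -10]
 [  6   4   4   4   0   0   1   0   2   2  -2   0   1   2   1   2   2   0   0  -4  -6  -7]]
```

servo_tool(deltas=[0.004, 0, -0.004, 0, -0.3, 0, 0, 0, 0, 0.2, 0, 0, 0, 0, 0.4, 0, 0, 0, 0, 0.55, 0, 0, 0, 0, 0.7, 0, 0, 0, 0, 1, 0, 0, 0, 0, 1, 0, 0, 0, 0, 1, 0, 0, 0.03, 0, 1, 0, 0, 0.08, 0, 1, 0, 0, 0.1, 0, 1, 0, 0, 0.1, 0, 1, 0, 0, 0.05, 0, 1, 0, 0, 0, 0, 1, 0, 0, 0, 0, 1], newtons=30)

```text
time: 14.9
tool_pos: [560.4, -303.6, 217.7]
eef_rot: [-1.987, -2.431, 0.0]
wrist_force: [0.3, -0.7, -1.3]
gripper_width: 14.9
grip_force: 30.0
```

```bash
python3 m.py | sed -n 1,3p
```

```text
14.9 [ 560.42 -303.56  217.75] [ 0.34 -0.7  -1.26] [-0.042  0.039 -0.008]
[(0, np.float64(-4.35), 46), (6, np.float64(-2.91), 3), (12, np.float64(-2.61), 5), (18, np.float64(-1.44), 22), (24, np.float64(-1.21), 236), (30, np.float64(-2.73), 375), (36, np.float64(-3.66), 339), (42, np.float64(-3.53), 267), (48, np.float64(-3.12), 257), (54, np.float64(-1.64), 266), (60, np.float64(-1.2), 258), (66, np.float64(-1.16), 242), (72, np.float64(-1.13), 251), (78, np.float64(-1.12), 263), (84, np.float64(-1.1), 238), (90, np.float64(-0.83), 282), (96, np.float64(-0.64), 571), (102, np.float64(-1.17), 748), (108, np.float64(-2.09), 681)]
[373.0757073  273.73743124] [ 3.04066769 -1.18085422] [-2.13975327 -2.32683197] [ 0.37098773 -2.73490859]
```

servo_tool(deltas=[0, 0, 0.08, 0, 1, 0, 0, 0.1, 0, 1, 0, 0, 0.1, 0, 1, 0, 0.05, 0.08, 0, 1, 0, 0.1, 0.04, 0, 1, 0, 0.15, 0, 0, 1, 0, 0.2, 0, 0, 1, 0, 0.2, 0, 0, 1, 0, 0.15, 0, 0, 1, 0, 0.05, 0, 0, 1, 0, 0, 0, 0, 1, 0, 0, 0, 0, 1])

```text
time: 16.7
tool_pos: [560.8, -81.1, 318.8]
eef_rot: [1.991, 2.429, -0.002]
wrist_force: [0.6, -0.3, -0.9]
gripper_width: 14.8
grip_force: 30.0
```

```bash
python3 m.py
```

```text
16.7 [560.82 -81.12 318.83] [ 0.57 -0.34 -0.92] [-0.094 -0.001  0.007]
[(0, np.float64(-1.17), 65), (6, np.float64(-1.25), 74), (12, np.float64(-1.23), 74), (18, np.float64(0.48), 125), (24, np.float64(0.69), 207), (30, np.float64(0.82), 223), (36, np.float64(1.85), 235), (42, np.float64(0.96), 208), (48, np.float64(-0.15), 213), (54, np.float64(-0.12), 206), (60, np.float64(-0.16), 204), (66, np.float64(-0.31), 198), (72, np.float64(-0.62), 190), (78, np.float64(-0.64), 203), (84, np.float64(0.19), 229), (90, np.float64(0.0), 237), (96, np.float64(-0.28), 408), (102, np.float64(-0.62), 542), (108, np.float64(-1.63), 409)]
[333.24101452 201.74183835] [ 2.88662914 -0.81797845] [-1.67849437 -1.64069436] [ 0.14567649 -2.81233509]
326 195
[[171 170 170 170 165 138  96  93 135 164 172 170 171 166 148 120  89]
 [170 171 173 171 166 144 107 108 145 167 171 171 171 168 155 124  91]
 [171 170 172 171 167 148 117 120 153 169 170 170 171 168 160 140 110]
 [172 173 172 173 169 149 124 132 159 171 170 171 171 172 168 155 134]
 [173 173 172 173 169 147 125 139 165 172 174 172 172 173 170 166 151]
 [174 173 172 175 167 146 122 140 165 174 173 171 172 172 173 169 163]
 [174 174 176 173 167 143 120 139 165 172 172 173 174 171 173 174 170]
 [174 173 174 173 168 150 130 146 165 170 171 173 171 174 175 171 172]
 [174 172 173 173 170 162 155 161 169 172 172 175 175 174 174 174 173]
 [173 174 173 173 173 171 169 170 172 171 174 174 176 177 177 173 173]
 [174 174 174 175 174 175 172 173 173 174 175 178 177 178 174 174 173]
 [173 172 172 173 173 174 173 175 175 176 175 176 176 175 174 174 174]]
283 136
```

```bash
cat > t.py <<'E'
from h import *
import sys
def lsf(f,tip,zs,off,w=4):
    im=f["pixels"].astype(float).mean(2);out=[]
    for z in zs:
        u,v=proj(f,np.array(tip)+[0,0,z]);c=int(round(u+off));us=np.arange(c-w,c+w+1)
        r=np.array([np.interp(v,np.arange(400),im[:,k]) for k in us]);d=np.clip(0.8*min(r[:w].max(),r[w+1:].max())-r,0,None)
        out.append((z,(us*d).sum()/max(d.sum(),1e-6)-u))
    return np.array(out)
if __name__=="__main__":
    off=float(sys.argv[1]);o=env.observe();tip=o["tool_pos"]+[0,0,-116.7]
    fs=[grab("side") for _ in range(6)];f=dict(fs[0]);f["pixels"]=np.mean([x["pixels"] for x in fs],0);f["depth"]=np.median([x["depth"] for x in fs],0);P=cloud(f)
    r=lsf(f,tip,range(4,98,6),off);print(r.round(2).tolist())
    A=[]
    for z in range(30,97,3):
        u,v=proj(f,tip+[0,0,z]);v=int(round(v));u=int(round(u+off));q=min((P[v,k] for k in(u-1,u,u+1)),key=lambda p:p[1])
        if abs(q[1]-tip[1])<30:A.append([z,*(q-tip)])
    A=np.array(A)
    for i in(1,2):
        k,b=np.polyfit(A[:,0],A[:,i],1);print("xy"[i-1],"slope",round(k,4),"@0",round(b,1),"@134",round(b+134*k,1))
E
python3 t.py -0.9
```

```text
[[4.0, -1.2], [10.0, -1.23], [16.0, -1.24], [22.0, -1.03], [28.0, -1.09], [34.0, -1.13], [40.0, -1.12], [46.0, -0.97], [52.0, -0.96], [58.0, -0.94], [64.0, -0.92], [70.0, -0.92], [76.0, -0.91], [82.0, -0.94], [88.0, -0.96], [94.0, -0.87]]
x slope 0.0334 @0 -4.7 @134 -0.2
y slope 0.0144 @0 -1.2 @134 0.7
```

servo_tool(deltas=[0.01, 0.1, 0, 0, 1, 0.02, 0.15, 0, 0, 1, 0.02, 0.2, 0, 0, 1, 0.02, 0.2, 0, 0, 1, 0.003, 0.15, 0, 0, 1, 0, 0.1, 0, 0, 1, 0, 0.014, 0, 0, 1, 0, 0, 0, 0, 1, 0, 0, 0, 0, 1])

```text
time: 18.42
tool_pos: [579.5, 147.4, 318.9]
eef_rot: [1.991, 2.429, -0.001]
wrist_force: [-0.5, -0.4, -1.6]
gripper_width: 14.8
grip_force: 30.0
```

```bash
sed -i 's/s5.png/s6.png/;s/134\]/135.4]/' m.py; python3 m.py; python3 t.py -0.9
```

```text
18.425 [579.52 147.45 318.86] [-0.55 -0.39 -1.63] [-0.039 -0.007  0.05 ]
[(0, np.float64(-5.79), 239), (6, np.float64(-5.8), 240), (12, np.float64(-5.79), 249), (18, np.float64(-5.77), 246), (24, np.float64(-4.9), 215), (30, np.float64(-4.57), 215), (36, np.float64(-4.77), 173), (42, np.float64(-5.05), 95), (48, np.float64(-2.66), 113), (54, np.float64(-2.4), 214), (60, np.float64(-1.87), 150), (66, np.float64(-1.43), 133), (72, np.float64(-1.32), 145), (78, np.float64(-1.14), 155), (84, np.float64(-0.88), 159), (90, np.float64(-0.82), 158), (96, np.float64(-0.7), 270), (102, np.float64(-0.82), 426), (108, np.float64(-1.59), 331)]
[304.48560497 168.06999558] [ 2.58628863 -0.60737875] [-1.29393398 -1.23377196] [ 0.00775695 -2.571459  ]
297 162
[[ 41  35  34  33  56  79  85 104 141 165 170 169 168 171 170 167 166]
 [ 33  33  28  37  63  89  95 113 145 166 168 171 169 167 167 167 167]
 [ 32  30  33  35  65  94 103 123 151 166 169 169 168 169 168 167 167]
 [ 31  29  29  35  65  96 107 126 151 167 168 169 169 168 168 168 167]
 [ 32  32  29  35  67  95 106 127 154 168 169 166 167 166 166 166 168]
 [ 31  33  32  34  68  97 111 129 154 167 167 167 166 166 166 166 167]
 [ 33  31  27  36  67 100 119 138 158 166 166 166 165 167 164 166 166]
 [ 32  30  30  33  68 110 139 155 164 167 166 164 166 164 166 165 166]
 [ 30  32  29  35  69 115 150 163 168 168 166 165 166 165 166 165 165]
 [ 32  29  31  34  74 121 155 167 168 166 165 165 166 166 165 164 164]
 [ 30  31  28  40  81 130 158 165 164 165 168 166 165 165 164 163 166]
 [ 41  44  42  52  89 127 143 147 151 160 164 167 165 163 164 165 164]]
254 103
[[4.0, -4.58], [10.0, -4.59], [16.0, -4.64], [22.0, -4.58], [28.0, -4.64], [34.0, -4.68], [40.0, -4.97], [46.0, -304.26], [52.0, -1.21], [58.0, -0.97], [64.0, -0.81], [70.0, -0.77], [76.0, -0.77], [82.0, -0.77], [88.0, -0.77], [94.0, -0.7]]
x slope 0.0057 @0 -2.9 @134 -2.1
y slope -0.0142 @0 0.2 @134 -1.7
```

View pics/s6.png

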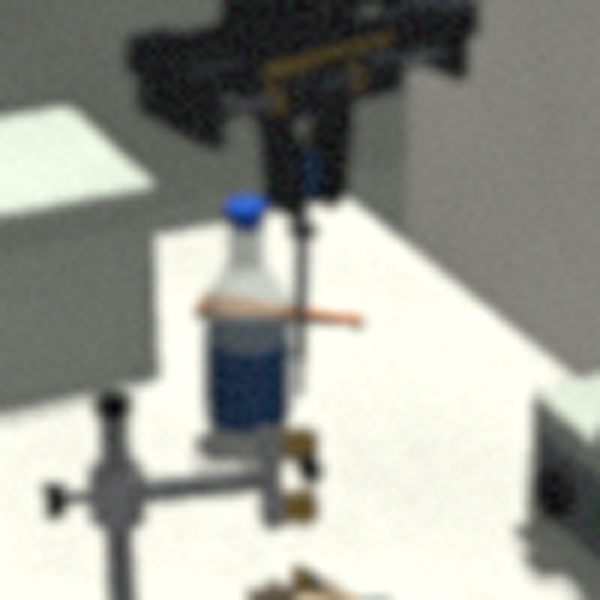

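The picture shows the spindle standing straight above the upper bushing. The tip is at about (303.5,168) and the bushing mouth at about (303.5,175.5), so they line up in the column direction. I'll descend slowly and check forces.

servo_tool(deltas=[0, 0, -0.04, 0, 1, 0, 0, -0.04, 0, 1, 0, 0, -0.02, 0, 1, 0, 0, -0.012, 0, 1, 0, 0, -0.008, 0, 1, 0, 0, -0.008, 0, 1, 0, 0, -0.008, 0, 1, 0, 0, 0, 0, 1])

```text
time: 20.02
tool_pos: [579.2, 149.5, 284.6]
eef_rot: [-1.988, -2.433, 0.0]
wrist_force: [0.7, -0.2, -1.0]
gripper_width: 14.9
grip_force: 30.0
```

servo_tool(deltas=[0, -0.004, -0.008, 0, 1, 0, -0.004, -0.008, 0, 1, 0, 0, -0.008, 0, 1, 0, 0, 0, 0, 1, 0, 0, 0, 0, 1])

```text
time: 20.65
tool_pos: [579.3, 147.5, 278.8]
eef_rot: [1.988, 2.433, 0.0]
wrist_force: [1.1, -0.7, -1.2]
gripper_width: 15.1
grip_force: 30.0
```

```bash
cat > p.py <<'E'
from h import *
import sys
o=[]
fs=[]
for _ in range(5): fs.append(grab("side"));o.append(env.observe())
for k in("tool_pos","wrist_force","moment"):print(k,np.mean([x[k] for x in o],0).round(3))
f=dict(fs[0]);f["pixels"]=np.mean([x["pixels"] for x in fs],0)
g=np.mean([x["tool_pos"] for x in o],0);tip=g+[0,0,-116.7];print(o[-1]["time"],"tip z",tip[2].round(1))
from t import lsf
z0=max(4,int(178-tip[2]));r=lsf(f,tip,range(z0,98,6),-0.8,3);print(r.round(2).tolist())
z0=int(134-tip[2])
if tip[2]<158:print("gap",lsf(f,tip,range(max(2,int(136-tip[2])),int(157-tip[2]),4),-0.8,3).round(2).tolist())
E
python3 p.py
```

```text
tool_pos [579.311 147.543 278.8  ]
wrist_force [-0.127  0.193 -1.294]
moment [-0.017  0.033  0.003]
20.9 tip z 162.1
[[15.0, -304.4], [21.0, -3.41], [27.0, -3.41], [33.0, -3.41], [39.0, -3.42], [45.0, -3.42], [51.0, -3.43], [57.0, -3.43], [63.0, -3.44], [69.0, -3.44], [75.0, -3.45], [81.0, -304.45], [87.0, -304.46], [93.0, -0.94]]
```

servo_tool(deltas=[0, 0, -0.012, 0, 1, 0, 0, -0.012, 0, 1, 0, 0, -0.012, 0, 1, 0, 0, -0.012, 0, 1, 0, 0, 0, 0, 1, 0, 0, 0, 0, 1])

```text
time: 21.65
tool_pos: [579.3, 147.5, 266.8]
eef_rot: [-1.988, -2.433, -0.0]
wrist_force: [-0.2, -0.0, -0.4]
gripper_width: 14.9
grip_force: 30.0
```

```bash
python3 p.py|head -4
```

```text
tool_pos [579.274 147.519 266.804]
wrist_force [ 0.055  0.191 -1.299]
moment [0.028 0.03  0.006]
21.9 tip z 150.1
```

Still free. I'll bring the shank into the upper bushing and the tip to just above the lower bushing.

servo_tool(deltas=[0, 0, -0.008, 0, 1, 0, 0, -0.008, 0, 1, 0, 0, -0.008, 0, 1, 0, 0, -0.008, 0, 1, 0, 0, 0, 0, 1, 0, 0, 0, 0, 1])

```text
time: 22.65
tool_pos: [579.2, 147.5, 258.6]
eef_rot: [-1.988, -2.432, 0.0]
wrist_force: [0.8, 1.1, -1.6]
gripper_width: 14.3
grip_force: 30.0
```

```bash
python3 p.py|head -4
```

```text
tool_pos [579.246 147.519 258.715]
wrist_force [ 0.704  0.509 -1.191]
moment [ 0.109 -0.107 -0.007]
22.9 tip z 142.0
```

servo_tool(deltas=[0.003, 0.002, 0, 0, 1, 0, 0, 0, 0, 1, 0, 0, 0, 0, 1])

```text
time: 23.28
tool_pos: [579.9, 148.0, 258.7]
eef_rot: [-1.988, -2.432, 0.0]
wrist_force: [-0.2, -0.1, -0.7]
gripper_width: 14.8
grip_force: 30.0
```

```bash
python3 p.py|head -4
```

```text
tool_pos [579.919 147.97  258.722]
wrist_force [ 0.14   0.32  -1.221]
moment [ 0.073  0.085 -0.01 ]
23.525 tip z 142.0
```

servo_tool(deltas=[0.002, 0.001, -0.008, 0, 1, 0, 0, -0.012, 0, 1, 0, 0, -0.012, 0, 1, 0, 0, -0.012, 0, 1, 0, 0, -0.012, 0, 1, 0, 0, -0.012, 0, 1, 0, 0, 0, 0, 1, 0, 0, 0, 0, 1])

```text
time: 24.52
tool_pos: [580.5, 148.3, 241.7]
eef_rot: [-1.988, -2.433, 0.0]
wrist_force: [-0.6, 0.0, -1.1]
gripper_width: 14.9
grip_force: 30.0
```

```bash
python3 p.py|head -4
```

```text
tool_pos [580.488 148.267 241.794]
wrist_force [-0.004  0.015 -1.616]
moment [0.042 0.093 0.004]
24.775 tip z 125.1
```

servo_tool(deltas=[0, 0, -0.012, 0, 1, 0, 0, -0.012, 0, 1, 0, 0, -0.012, 0, 1, 0, 0, -0.012, 0, 1, 0, 0, -0.012, 0, 1, 0, 0, -0.008, 0, 1, 0, 0, 0, 0, 1, 0, 0, 0, 0, 1])

```text
time: 25.78
tool_pos: [580.4, 148.2, 224.7]
eef_rot: [-1.988, -2.432, 0.0]
wrist_force: [-0.5, 0.6, -1.4]
gripper_width: 14.8
grip_force: 30.0
```

```bash
python3 p.py|head -4
```

```text
tool_pos [580.455 148.256 224.757]
wrist_force [-0.438  0.543 -1.646]
moment [ 0.066  0.157 -0.004]
26.025 tip z 108.1
```

servo_tool(deltas=[0, 0.002, -0.008, 0, 1, 0, 0, -0.008, 0, 1, 0, 0, 0, 0, 1, 0, 0, 0, 0, 1])

```text
time: 26.52
tool_pos: [580.5, 148.7, 220.7]
eef_rot: [-1.988, -2.433, 0.0]
wrist_force: [0.6, 0.2, -1.0]
gripper_width: 15.0
grip_force: 30.0
```

```bash
python3 p.py|head -4
```

```text
tool_pos [580.488 148.713 220.728]
wrist_force [-0.446  0.405 -1.452]
moment [0.044 0.133 0.022]
26.775 tip z 104.0
```

servo_tool(deltas=[-0.001, 0, -0.01, 0, 1, 0, 0, -0.01, 0, 1, 0, 0, -0.01, 0, 1, 0, 0, -0.01, 0, 1, 0, 0, 0, 0, 1, 0, 0, 0, 0, 1])

```text
time: 27.52
tool_pos: [580.2, 148.8, 210.7]
eef_rot: [-1.988, -2.432, 0.0]
wrist_force: [-0.2, 0.2, -1.8]
gripper_width: 14.8
grip_force: 30.0
```

```bash
python3 p.py|head -4
```

```text
tool_pos [580.191 148.762 210.745]
wrist_force [-0.265  0.931 -1.424]
moment [0.029 0.164 0.012]
27.775 tip z 94.0
```

Forces stay below 1 N. Last 4 mm, with a small +y relief, then a look.

servo_tool(deltas=[0, 0.002, -0.006, 0, 1, 0, 0, -0.006, 0, 1, 0, 0, -0.003, 0, 1, 0, 0, 0, 0, 1, 0, 0, 0, 0, 1])

```text
time: 28.4
tool_pos: [580.3, 149.2, 207.0]
eef_rot: [1.988, 2.432, -0.0]
wrist_force: [-0.1, 1.1, -1.1]
gripper_width: 15.3
grip_force: 30.0
```

```bash
python3 p.py|head -4; python3 - <<'E'
from h import *
fs=[grab("side") for _ in range(4)];f=fs[0];p=np.mean([x["pixels"] for x in fs],0)
cv2.imwrite("pics/s7.png",cv2.resize(np.clip(p[140:220,265:345,::-1]*1.6,0,255).astype(np.uint8),None,fx=7,fy=7,interpolation=2))
for z in(174,132,104,90,82):print(z,((proj(f,[577.5,150,z])-[265,140]+.5)*7).round(0))
E
```

```text
tool_pos [580.258 149.239 206.988]
wrist_force [-0.191  0.475 -0.976]
moment [-0.002  0.067 -0.002]
28.65 tip z 90.3
174 [274. 249.]
132 [274. 321.]
104 [274. 368.]
90 [274. 391.]
82 [274. 404.]
```

View pics/s7.png

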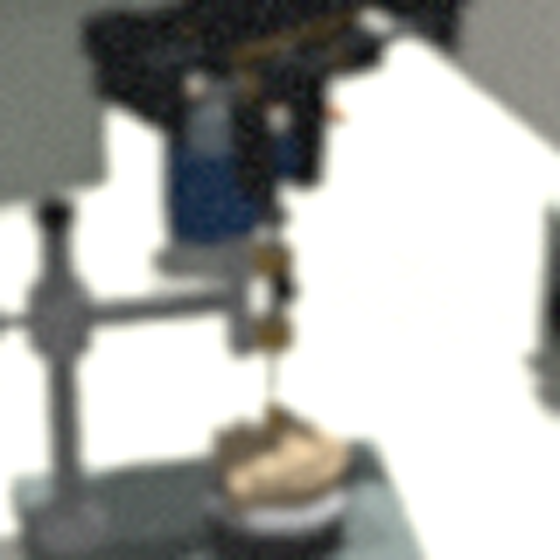

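The picture shows the spindle running through both bushings, with the thin tip ending at crop ~(272,390), just above the gold crown at ~(274,405). I'll do a last numeric check of the gap and of stillness.

```bash
python3 - <<'E'
from h import *
fs=[grab("side") for _ in range(6)];f=fs[0];p=np.mean([x["pixels"] for x in fs],0)
np.set_printoptions(linewidth=200);print(p.mean(2)[186:202,299:309].round().astype(int))
for z in(116,90,82):print(z,proj(f,[577.5,150,z]).round(2))
o=env.observe();print(o["time"],o["tool_pos"].round(2),np.abs(o["qvel"]).max().round(4))
E
```

```text
[[ 61  62  62  57  47  51  62  98 141 165]
 [ 60  62  59  50  50  48  54  93 139 162]
 [ 62  61  59  54  50  49  59  94 139 161]
 [ 65  68  72  70  63  65  81 113 147 163]
 [ 92  99 112 108  94  94 118 140 158 165]
 [132 139 149 143 118 120 145 160 166 166]
 [160 163 167 157 133 133 155 168 168 168]
 [168 168 168 158 133 138 160 170 169 169]
 [168 170 169 156 134 140 162 170 168 169]
 [170 170 168 158 139 144 166 170 171 169]
 [170 170 168 156 138 144 162 169 171 171]
 [170 171 167 147 119 119 137 155 167 170]
 [161 165 159 131  90  80  96 121 147 162]
 [136 142 142 117  76  56  60  83 114 135]
 [ 98 103 110  95  67  50  53  64  82 101]
 [ 70  71  77  68  59  56  65  75  75  78]]
116 [303.6  189.18]
90 [303.59 195.33]
82 [303.58 197.19]
29.15 [580.27 149.24 206.98] 0.0021
```

The tip edge blurs into the crown at this resolution. I'll raise the spindle 10 mm to measure the tip height cleanly with its position fixed by the bushings, then come back down.

servo_tool(deltas=[0, 0, 0.02, 0, 1, 0, 0, 0.02, 0, 1, 0, 0, 0, 0, 1, 0, 0, 0, 0, 1])

```text
time: 29.65
tool_pos: [580.3, 149.3, 217.1]
eef_rot: [1.988, 2.432, 0.0]
wrist_force: [-0.2, -0.8, -1.3]
gripper_width: 15.0
grip_force: 30.0
```

```bash
python3 - <<'E'
from h import *
fs=[grab("side") for _ in range(8)];f=fs[0];p=np.mean([x["pixels"] for x in fs],0)
np.set_printoptions(linewidth=200);print(p.mean(2)[187:202,299:309].round().astype(int))
for z in(116,104,100,90,82):print(z,proj(f,[577.5,150,z]).round(2))
o=env.observe();print(o["time"],o["tool_pos"].round(2),o["wrist_force"].round(1))
E
```

```text
[[ 62  65  58  51  48  46  55  91 137 163]
 [ 60  60  57  56  49  49  59  94 138 162]
 [ 64  66  74  77  67  67  84 113 145 162]
 [ 92 100 114 115  99  99 120 142 158 164]
 [131 140 150 145 123 127 149 161 167 166]
 [159 164 166 157 136 139 160 168 168 169]
 [167 168 170 160 145 149 162 169 169 169]
 [168 168 168 164 157 159 166 169 169 170]
 [170 170 169 167 164 166 169 169 170 170]
 [171 171 168 161 154 155 164 169 170 169]
 [170 171 165 145 123 121 138 153 166 171]
 [161 163 161 130  92  79  95 120 147 162]
 [135 141 143 116  76  54  60  82 114 133]
 [ 99 105 110  95  66  52  55  65  81 100]
 [ 70  72  77  68  56  55  67  75  76  82]]
116 [303.6  189.18]
104 [303.59 192.03]
100 [303.59 192.98]
90 [303.59 195.33]
82 [303.58 197.19]
30.05 [580.2  149.22 216.89] [-0.8  0.6 -1. ]
```

The image bias, checked against the lower bushing's edge and the crown, puts the tip at the nominal height within about 1 mm. I'll lower 9.5 mm to the final height.

servo_tool(deltas=[0, 0, -0.014, 0, 1, 0, 0, -0.014, 0, 1, 0, 0, -0.01, 0, 1, 0, 0, 0, 0, 1, 0, 0, 0, 0, 1, 0, 0, 0, 0, 1])

```text
time: 30.8
tool_pos: [580.3, 149.3, 207.6]
eef_rot: [1.988, 2.432, 0.0]
wrist_force: [-0.1, 0.2, -1.2]
gripper_width: 14.6
grip_force: 30.0
```

```bash
python3 - <<'E'
from h import *
o=env.observe();print(o["time"],o["tool_pos"].round(2),o["wrist_force"].round(1),np.abs(o["qvel"]).max().round(4),o["grip_force"])
if abs(o["tool_pos"][2]-207.4)<0.8 and np.abs(o["qvel"]).max()<0.01: print(ticket.job_done())
E
```

```text
30.8 [580.29 149.28 207.57] [-0.1  0.2 -1.2] 0.0014 29.9913639575243
the job is handed in; nothing more can be done
None
```

I handed the job in at 30.8 s: the blue-headed spindle is through both bushings, its tip held still at an estimated 8–9 mm (±2 mm) above the gold crown, after one regrip at the rack because the first grip held it tilted about 3°.

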